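# Roll the feed roller over to the double line

## Task

Inspect the other side of the rubber feed roller on the metal plate: with the fingertips, gently push it so that it rolls (not drags) along the plate to the double line and comes to rest there, centred over the pair of lines and parallel to them. Do not pick the roller up, and leave the things around it where they are; finish with the hand clear.

Things in the scene. Friction and masses are not known exactly. Their poses are not given: they have to be found in the camera images.
- roller: Loose black rubber-sleeved roller, 60 mm diameter, 120 mm long, plus an 18 mm steel journal sticking out 16 mm at each end; about 0.6 kg. Origin: its centre, 30 mm above the plate's top. Its x runs along its axis, level; y and z turn as it rolls (z up at the start). Pushed slowly from one side at or just above mid-height it rolls without slipping, and from 50 mm/s it coasts under 10 mm.
- double_line: The goal mark: two dark straight lines engraved in the plate's top, flush, each 4 mm wide and 200 mm long, 20 mm apart centre to centre. Origin: midway between them at the middle of their length, at the plate's top (15 mm above the table); x runs along the lines, y across them, z up. It may be near the left or the right end of the plate.
- single_line: A single dark engraved line, 4 mm wide and 200 mm long, near the plate's other end; not the goal. Origin at its middle, x along it.
- plate: Fixed flat aluminium inspection plate, 220 mm (its x) by 480 mm (its y), top 15 mm above the table. Origin at the table's surface under its middle. The roller starts near the middle, 75 to 145 mm from each mark, its axis roughly along the plate's x.
- tape_electrical: Bystander: roll of black tape, 53 mm across, 19 mm high, lying on the plate's left far corner (+y end). Origin under its middle.
- padlock: Bystander: brass padlock lying on the plate's right near corner (-y end), 68 x 42 x 18 mm. Origin under its middle.
- bolt_m16: Bystander: steel bolt with a nut lying on the plate's left near corner (+y end), 74 mm long, 24 mm wide. Origin under its middle.
- screwdriver_cross: Bystander: red-handled screwdriver, 184 mm long, on the table to the left of the plate. Origin under its middle.

How it is judged:
On the way:
1. the roller has rolled over (its first upper side is turned well down) (angle between roller's own z axis and vertical above 2.2 rad), for 0.05 s.
At the end, for the whole second after the job is handed in: The roller lies at rest on the plate, its axis within 10 mm of the middle of the double line, parallel to it within 0.14 rad (8 degrees) and within 35 mm of it endways (y of roller in the frame of double_line between -0.01 and 0.01 m and x of roller in the frame of double_line between -0.035 and 0.035 m and z of roller in the frame of double_line between 0.025 and 0.034 m and angle between the x axis of roller and the x axis of double_line, either way round below 0.14 rad and linear speed of roller below 0.01 m/s and angular speed of roller below 0.25 rad/s); the robot touches nothing.
It fails at once if the roller is lifted off the plate (centre more than 8 mm above its rolling height) (height (world z) of roller above 0.053 m).
It fails at once if the roller leaves the plate (height (world z) of roller below 0.035 m).
It fails at once if the roller is flung (faster than 0.35 m/s) instead of rolled gently (linear speed of roller above 0.35 m/s).
It fails at once if a bystander (tape, padlock, bolt or screwdriver) is moved more than 20 mm (distance of any of tape_electrical, padlock, bolt_m16, screwdriver_cross from where it was at the start of the episode above 0.02 m).
It also fails if it takes over 38 s, if anything falls off the work surface, if the arm or the gripper's body presses on something with over 40 N, if the wrist force passes 120 N, or if a joint passes its speed limit or range.

## Robot

A 6-joint arm with a two-finger parallel gripper is mounted at the origin on a cart in front of the work surface, level with it; the furniture and walls round the work are solid. World frame = base frame: x ahead of the robot, y to its left, z up, the work surface at z = 0. Lengths are in m, angles in rad, forces in N, time in s.
With the tool pointing down it reaches from about 0.325 to 0.85 m from the base axis. Payload 15.5 kg.
Tool frame: the origin (TCP) lies midway between the tips of the shut fingers; the grasp point (between the pads) lies 19 mm behind it (grip_depth is the distance from the TCP to the grasp point, in m); z points along the fingers, y is the line along which they close (so a half turn about z gives the same grasp; the last joint's range is limited). The gripper opens to 91 mm and grips with 3 to 60 N. Pads are 32 mm wide; open, the fingers measure 118 mm over their backs; the gripper's body (76 mm by 178 mm) begins 60 mm behind the grasp point.
Start: joints at [-1.208, 0.494, 1.345, -0, 1.302, -0.096], TCP at [0.276, -0.561, 0.214] pointing down, gripper open.
Joint ranges: [-2.91, 2.91], [-0.82, 2.16], [0.22, 2.67], [-1.22, 4.37], [0.12, 2.79], [-3.08, 3.08]. Speed limits (rad/s): [1.89, 1.89, 2.57, 3.01, 3.01, 3.01].

## Interface

Orientations are given as a rotation vector (axis times angle).
In Python, from bench import * gives the robot as it stands.
- The arm moves only by the tool carry_out, never from a script. Its arguments are lists of equal length, an entry for each row: "offset": the shift along the tool's x, y, z normalised to -1 to 1, where 1 is 100 mm, a list of three; "angular": the turn, a rotation vector about the tool's x, y, z normalised to -1 to 1, where 1 is 0.5 rad, a list of three. A call has 1 to 12 rows; each row shifts and turns the commanded pose from where the row before left it, along the tool's axes as they then stand; what a row does not reach is not made up. A row lasts 1/12 s, in which the tool goes at most 41.7 mm and 7.16 degrees, less where a joint would pass 70% of its speed; a pose out of reach is approached as far as the arm can. A call with a number of a shift or a turn outside -1 to 1 is refused whole. A call with a gripper value outside its range is refused whole. "jaw" is the closure, from 0 (fully open) to 1 (shut), set as the call begins (left out, the last holds). The fingers move at their own pace and stop on an object; "force" is the grip in N (left out, the last holds). Time passes only in rows, so rows that do not move let the fingers close. It gives the time, the measured TCP pose, the force, the opening and the grip force at its end, in the units of the state.
- observe(): the state, without advancing time (a new reading comes with each control period).
- read_camera(name): name is "scene" or "side" or "wrist"; returns the picture (384x512x3 uint8, blue, green, red); there is no depth.
- camera_model(name): a dict with "fx", "fy", "cx", "cy" (pixels), "origin" and "rotation" of the camera in the world; the wrist camera has in their place "hand_eye" (4x4, takes a point from camera to tool coordinates, whose origin is the TCP and whose axes are the flange's). Camera axes: x right, y up, looking along -z (the intrinsics and any distortion apply to the point x, -y, -z); pixel columns grow to the right and rows downward; lengths in m; the calibration is good to about 2 mm. A picture is of the moment at which its call begins: read the wrist's pose just before it. camera_model takes no time and is no camera call.
- sign_off(): hands the job in; it is judged then, once.
The state is a dict: "t": time; "qpos": joint angles; "joint_vel": joint speeds; "joint_torque": joint torques, N m; "eef_pos": TCP position; "orientation": TCP orientation; "contact_force": force on the tool from outside, world axes, zero at the start; "wrist_torque": the same for the moment, N m; "width": finger opening in m; "finger_force": force on a finger pad.
Only numpy, scipy, OpenCV 4.12 (cv2) and the standard library are available. Lean on these libraries where they do the work, as an engineer would, in place of code of your own. Each camera call takes 0.05 s, during which the arm holds its last target. There are 200 camera calls.

## Working session

There is one attempt and no reset: what is moved stays moved. The work goes in short steps, Python scripts to look and compute and a tool call to move; the robot and the scene stay as the last step left them, time stands still between calls to the robot, and variables do not carry over. Pictures are saved under pics/ and viewed, at most 10 in all, crops included, and the job is handed in when it is done.

Besides the shell and the picture viewer there is one more tool, called after "Call:" as name(argument=value, ...) on one line, values as JSON. carry_out: Moves the arm, as the interface text tells. Scaled input: -1 to 1 covers 100 mm each way for a shift and 0.5 rad each way for a turn. Its arguments: {"type":"object","properties":{"offset":{"type":"array","items":{"type":"array","items":{"type":"number","minimum":-1,"maximum":1}}},"angular":{"type":"array","items":{"type":"array","items":{"type":"number","minimum":-1,"maximum":1}}},"jaw":{"type":"number"},"force":{"type":"number"}},"required":["offset","angular"]}

```bash
mkdir -p pics
python3 - <<'E'
from bench import *
import cv2
for n in("scene","side"):
    cv2.imwrite(f"pics/{n}0.png",read_camera(n)); print(n,camera_model(n))
print(camera_model("wrist")); print(observe())
E
```

```text
scene {'fx': 375.93138616684854, 'fy': 375.93138616684854, 'cx': 256.5559127093252, 'cy': 193.06944833595125, 'origin': array([ 0.82144436, -0.53925074,  0.97041914]), 'rotation': array([0.5655233 , 0.1616247 , 0.48624505])}
side {'fx': 399.13868569216856, 'fy': 399.13868569216856, 'cx': 254.62982686133475, 'cy': 192.29599478502573, 'origin': array([0.35045013, 0.82927531, 0.46416486]), 'rotation': array([ 0.16006532, -1.61076889, -2.5099105 ])}
{'fx': 345.10665697017555, 'fy': 345.10665697017555, 'cx': 252.64954977126854, 'cy': 189.32334532519795, 'hand_eye': array([[ 3.27354720e-04,  9.66438735e-01,  2.56896993e-01,
         7.31002374e-02],
       [ 9.99999927e-01, -2.65673678e-04, -2.74808054e-04,
        -1.33774411e-03],
       [-1.97334379e-04,  2.56897064e-01, -9.66438751e-01,
        -1.70981842e-01],
       [ 0.00000000e+00,  0.00000000e+00,  0.00000000e+00,
         1.00000000e+00]])}
{'t': 0.1, 'qpos': array([-1.20851763e+00,  4.94134605e-01,  1.34607582e+00,  3.63267968e-06,
        1.30249867e+00, -9.54696581e-02]), 'joint_vel': array([ 7.85221634e-04, -2.67185691e-03, -1.30230917e-03, -1.95296100e-04,
        2.87555749e-04, -2.51447828e-05]), 'joint_torque': array([ 2.53936501e-03, -8.80241776e+01, -3.82546592e+01,  7.10259005e-02,
        4.83126158e-02, -3.42171484e-05]), 'eef_pos': array([ 0.27610332, -0.56031984,  0.21338721]), 'orientation': array([-3.05858980e+00, -7.12515688e-01,  2.27725768e-04]), 'contact_force': array([ 0.52494085,  0.16496743, -0.47468332]), 'wrist_torque': array([ 0.02837124, -0.01175103,  0.02796547]), 'finger_force': 0.0, 'width': 0.09118075462069063}
```

View pics/scene0.png

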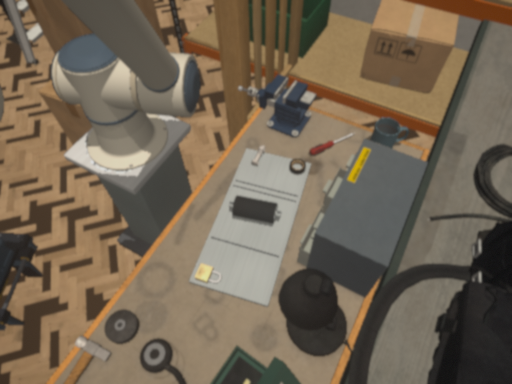

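View pics/side0.png

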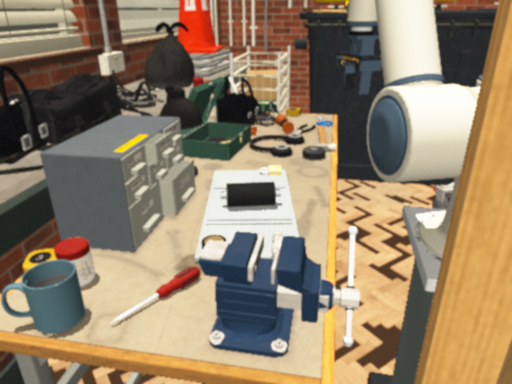

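The scene view shows the roller at about (255,209), the double line above it at about (265,190) toward +y (the tape and bolt end), and the single line at (245,247). The padlock is at (206,272). The side view agrees: roller at (251,194), vise in front.

```bash
cat > h.py <<'E'
import numpy as np, cv2
from bench import *
from scipy.spatial.transform import Rotation as R
def ray(n,uv,z,st=None):
    m=camera_model(n); uv=np.atleast_2d(uv).astype(float)
    d=np.c_[(uv[:,0]-m['cx'])/m['fx'],-(uv[:,1]-m['cy'])/m['fy'],-np.ones(len(uv))]
    if n=='wrist':
        H=m['hand_eye']; Rt=R.from_rotvec(st['orientation']).as_matrix()
        o=st['eef_pos']+Rt@H[:3,3]; M=Rt@H[:3,:3]
    else: o=m['origin']; M=R.from_rotvec(m['rotation']).as_matrix()
    w=d@M.T
    return o+w*((z-o[2])/w[:,2])[:,None]
def rect(im,n,x0,x1,y0,y1,z,s=1500,st=None):
    # metric top view at height z: column = (y1-y)*s , row=(x1-x)*s  (x up, y left)
    m=camera_model(n)
    W,Hh=int((y1-y0)*s),int((x1-x0)*s)
    # homography from 4 pixel->plane
    px=np.float32([[100,100],[400,100],[400,300],[100,300]])
    p=ray(n,px,z,st); dst=np.float32(np.c_[(y1-p[:,1])*s,(x1-p[:,0])*s])
    return cv2.warpPerspective(im,cv2.getPerspectiveTransform(px,dst),(W,Hh),flags=cv2.INTER_CUBIC)
E
python3 - <<'E'
from h import *
im=cv2.imread('pics/scene0.png')
p=ray('scene',[[250,150],[311,161],[268,303],[191,282]],.015); print(p.round(3))
x0,x1=p[:,0].min()-.03,p[:,0].max()+.03;y0,y1=p[:,1].min()-.03,p[:,1].max()+.03
print(x0,x1,y0,y1)
t=rect(im,'scene',x0,x1,y0,y1,.015,1200); print(t.shape); cv2.imwrite('pics/top0.png',t)
E
```

```text
[[ 0.403  0.142  0.015]
 [ 0.599  0.195  0.015]
 [ 0.692 -0.276  0.015]
 [ 0.488 -0.324  0.015]]
0.3730747887720689 0.7223467715572026 -0.3543674490554284 0.22498146535941763
(419, 695, 3)
```

View pics/top0.png

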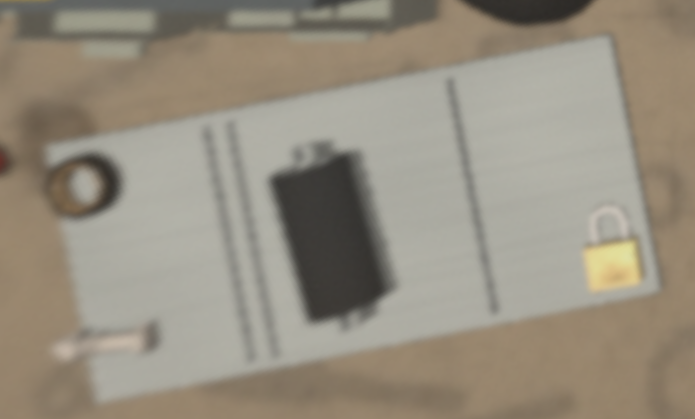

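The rectified plate view shows the double line at about (208,127)-(250,360) and (232,122)-(276,356), with the roller just to its right. The path between them is clear. Next I'll work out the roller pose and a hover pose behind it.

```bash
cat >> h.py <<'E'
L=np.array([.5215,.0237]); th=np.radians(10.4)   # line middle, line heading
def row(tcp,head,st):
    "tool-frame shift (units of 100mm) and yaw about tool z (deg) to bring TCP to tcp, y_tool along line"
    M=R.from_rotvec(st['orientation']); 
    sh=M.inv().apply(np.asarray(tcp)-st['eef_pos'])/.1
    xt=M.apply([1,0,0]); cur=np.arctan2(xt[1],xt[0])
    return sh.round(3), -np.degrees(head+np.pi/2-cur).round(2)
E
python3 - <<'E'
from h import *
im=cv2.imread('pics/scene0.png'); g=im.max(2)
m=(g<75).astype(np.uint8); m[:, :225]=0;m[:,285:]=0;m[:192]=0;m[228:]=0
c=max(cv2.findContours(m,0,1)[0],key=cv2.contourArea)
p=ray('scene',c[:,0],.045)[:,:2]; r=cv2.minAreaRect((p*1000).astype(np.float32)); print(r)
b=cv2.boxPoints(r)/1000; print(b)
rc=np.array(r[0])/1000; e=max([b[1]-b[0],b[2]-b[1]],key=np.linalg.norm); print('head',np.degrees(np.arctan2(e[1],e[0])))
u=np.array([np.cos(th),np.sin(th)]);v=np.array([-u[1],u[0]]); print('in line frame',(rc-L)@u,(rc-L)@v)
st=observe(); t=rc-.1*v; print(t,row([*t,.214],th,st))
E
```

```text
((533.48046875, -65.68708801269531), (120.79159545898438, 62.37723159790039), 15.11876392364502)
[[ 0.4670405  -0.05133047]
 [ 0.48330978 -0.11154865]
 [ 0.5999204  -0.08004371]
 [ 0.5836511  -0.01982552]]
head 15.11877
in line frame -0.004352433455016997 -0.09008129360682335
[ 0.55153238 -0.16404424] (array([ 4.222e+00, -2.338e+00, -3.000e-03]), np.float64(-74.17))
```

Call:
carry_out(offset=[[0.352, -0.195, 0], [0.352, -0.195, 0], [0.352, -0.195, 0], [0.352, -0.195, 0], [0.352, -0.195, 0], [0.352, -0.195, 0], [0.352, -0.195, 0], [0.352, -0.195, 0], [0.352, -0.195, 0], [0.352, -0.195, 0], [0.352, -0.195, 0], [0.352, -0.195, 0]], angular=[[0, 0, 0], [0, 0, 0], [0, 0, 0], [0, 0, 0], [0, 0, 0], [0, 0, 0], [0, 0, 0], [0, 0, 0], [0, 0, 0], [0, 0, 0], [0, 0, 0], [0, 0, 0]], jaw=0.15)

```text
t: 1.1
eef_pos: [0.5524, -0.1621, 0.2138]
orientation: [-3.059, -0.713, 0.001]
contact_force: [0.8, -1.0, -1.0]
width: 0.0777
finger_force: 0.0
```

Call:
carry_out(offset=[[0, 0, 0], [0, 0, 0], [0, 0, 0], [0, 0, 0], [0, 0, 0], [0, 0, 0], [0, 0, 0], [0, 0, 0], [0, 0, 0], [0, 0, 0], [0, 0, 0], [0, 0, 0]], angular=[[0, 0, -0.235], [0, 0, -0.235], [0, 0, -0.235], [0, 0, -0.235], [0, 0, -0.235], [0, 0, -0.235], [0, 0, -0.235], [0, 0, -0.235], [0, 0, -0.235], [0, 0, -0.235], [0, 0, 0], [0, 0, 0]])

```text
t: 2.1
eef_pos: [0.5516, -0.164, 0.2137]
orientation: [-2.156, -2.285, 0.0]
contact_force: [-1.0, -0.3, 0.3]
width: 0.0775
finger_force: 0.0
```

Run:
```python
from h import *
st=observe(); im=read_camera('wrist'); cv2.imwrite('pics/w1.png',im); np.savez('w1.npz',**{k:st[k] for k in('eef_pos','orientation')})
print(st['t'],st['eef_pos'],st['width'],row([.5515,-.164,.214],np.radians(15.1),st))
```

```text
2.1 [ 0.55159597 -0.16398249  0.21371585] 0.07753175554453688 (array([-0.   , -0.001, -0.003]), np.float64(-11.76))
```

View pics/w1.png

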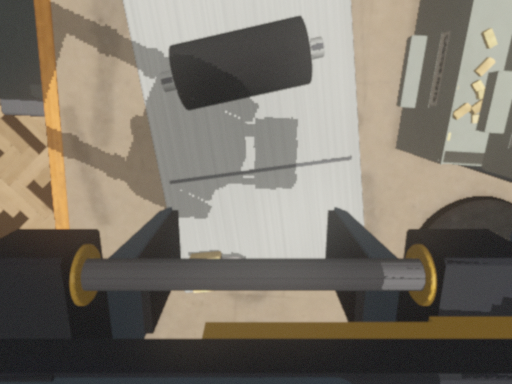

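The wrist view shows the roller with journal ends at about (163,82) and (323,47), and the single line from (172,181) to (351,157). The padlock, at (207,257), is well behind the fingers.

Run:
```python
from h import *
im=cv2.imread('pics/w1.png'); st=dict(np.load('w1.npz'))
g=im.max(2); m=(g<70).astype(np.uint8); m[115:]=0;m[:,:160]=0;m[:,330:]=0
c=max(cv2.findContours(m,0,1)[0],key=cv2.contourArea)
r=cv2.minAreaRect((ray('wrist',c[:,0],.045,st)[:,:2]*1000).astype(np.float32)); print(r)
j=ray('wrist',[[163,82],[323,47]],.045,st)[:,:2]; print(j,j.mean(0),np.degrees(np.arctan2(*(j[1]-j[0])[::-1])))
l=ray('wrist',[[172,181],[351,157]],.015,st)[:,:2]; print('single',l,np.degrees(np.arctan2(*(l[1]-l[0])[::-1])))
s=ray('scene',[[212,240],[278,255]],.015)
u=np.array([np.cos(th),np.sin(th)]);v=np.array([-u[1],u[0]])
rc=j.mean(0);print((rc-L)@u,(rc-L)@v)
```

```text
((529.4935302734375, -66.58695220947266), (115.76605224609375, 51.264041900634766), 15.038592338562012)
[[ 0.46247678 -0.08108568]
 [ 0.60933854 -0.04171635]] [ 0.53590766 -0.06140102] 15.006492712393246
single [[ 0.46401895 -0.18414552]
 [ 0.65733666 -0.14607565]] 11.140645817908451
-0.0011913994650652054 -0.08630379062546274
```

Call:
carry_out(offset=[[0, 0, 0], [0, 0, 0], [0, 0.09, 0.34], [0, 0, 0.35], [0, 0, 0.35], [0, 0, 0.35], [0, 0, 0.35], [0, 0, 0], [0.13, 0, 0], [0.13, 0, 0], [0.13, 0, 0], [0, 0, 0]], angular=[[0, 0, -0.205], [0, 0, -0.205], [0, 0, 0], [0, 0, 0], [0, 0, 0], [0, 0, 0], [0, 0, 0], [0, 0, 0], [0, 0, 0], [0, 0, 0], [0, 0, 0], [0, 0, 0]])

```text
t: 3.15
eef_pos: [0.5497, -0.1214, 0.0417]
orientation: [1.904, 2.497, 0.001]
contact_force: [0.8, 0.3, -0.5]
width: 0.0777
finger_force: 0.0
```

Run:
```python
from h import *
st=observe(); im=read_camera('wrist'); cv2.imwrite('pics/w2.png',im)
print(st['t'],st['eef_pos'],st['contact_force'],row([.5515,-.164,.04],np.radians(15.),st))
```

```text
3.15 [ 0.54972455 -0.1213847   0.04169847] [ 0.77452655  0.33591301 -0.50536072] (array([-0.416, -0.096,  0.017]), np.float64(0.34))
```

View pics/w2.png

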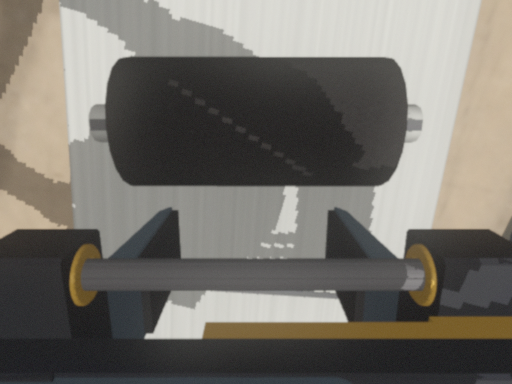

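The roller is centred between the fingertips and parallel to them: ends at (97,123) and (415,122). Starting the slow push.

Call:
carry_out(offset=[[0.03, 0, 0], [0.03, 0, 0], [0.03, 0, 0], [0.02, 0, 0], [0.02, 0, 0], [0.02, 0, 0], [0.02, 0, 0], [0.02, 0, 0], [0.02, 0, 0], [0.02, 0, 0], [0.02, 0, 0], [0.02, 0, 0]], angular=[[0, 0, 0], [0, 0, 0], [0, 0, 0], [0, 0, 0], [0, 0, 0], [0, 0, 0], [0, 0, 0], [0, 0, 0], [0, 0, 0], [0, 0, 0], [0, 0, 0], [0, 0, 0]])

```text
t: 4.2
eef_pos: [0.5429, -0.0978, 0.0399]
orientation: [-1.906, -2.497, -0.0]
contact_force: [0.4, -0.1, -1.1]
width: 0.0774
finger_force: 0.1
```

```bash
cat >> h.py <<'E'
def meas():
    st=observe(); im=read_camera('scene'); g=im.max(2)
    m=(g<75).astype(np.uint8); m[:,:225]=0;m[:,290:]=0;m[:168]=0;m[228:]=0
    m=cv2.morphologyEx(m,cv2.MORPH_OPEN,np.ones((5,5)))
    w=read_camera('wrist'); gm=cv2.inRange(w[:, :, :].max(2),0,60); gm[200:]=0
    cc=max(cv2.findContours(gm,0,1)[0],key=cv2.contourArea); r=cv2.minAreaRect(cc)
    u=np.array([np.cos(th),np.sin(th)]);v=np.array([-u[1],u[0]])
    b=ray('wrist',np.array([r[0]]),.045,st)[0,:2]
    print('t',st['t'],'tcp',st['eef_pos'].round(4),'F',st['contact_force'].round(1),'wrist rect',r)
    print('roller wrist rough',b,'line u,v',(b-L)@u,(b-L)@v,'tcp v',(st['eef_pos'][:2]-L)@v,'row',row([0.5,0,.04],th,st)[1])
    return st,im,w
E
python3 - <<'E'
from h import *
st,im,w=meas(); cv2.imwrite('pics/w3.png',w)
E
```

```text
t 4.2 tcp [ 0.5429 -0.0978  0.0399] F [ 0.4 -0.1 -1.1] wrist rect ((249.5, 143.0), (112.0, 281.0), 90.0)
roller wrist rough [ 0.52806462 -0.04726554] line u,v -0.006353865534967531 -0.07098471564765786 tcp v -0.1233968054952949 row 4.9
```

Call:
carry_out(offset=[[0.02, 0, 0], [0.02, 0, 0], [0.02, 0, 0], [0.02, 0, 0], [0.02, 0, 0], [0.02, 0, 0], [0.02, 0, 0], [0.02, 0, 0], [0.02, 0, 0], [0.02, 0, 0], [0.02, 0, 0], [0.02, 0, 0]], angular=[[0, 0, 0], [0, 0, 0], [0, 0, 0], [0, 0, 0], [0, 0, 0.006], [0, 0, 0.006], [0, 0, 0.006], [0, 0, 0.006], [0, 0, 0.006], [0, 0, 0.006], [0, 0, 0.006], [0, 0, 0.006]])

```text
t: 5.3
eef_pos: [0.5368, -0.0746, 0.0399]
orientation: [1.936, 2.474, 0.0]
contact_force: [-0.1, -0.2, 0.2]
width: 0.0773
finger_force: 0.1
```

Run:
```python
from h import *
st,im,w=meas(); cv2.imwrite('pics/w4.png',w)
```

```text
t 5.3 tcp [ 0.5368 -0.0746  0.0399] F [-0.1 -0.2  0.2] wrist rect ((245.5, 141.0), (116.0, 279.0), 90.0)
roller wrist rough [ 0.52100587 -0.02327043] line u,v -0.008965075868006015 -0.046109570743228516 tcp v -0.09948584545439051 row 3.51
```

View pics/w4.png

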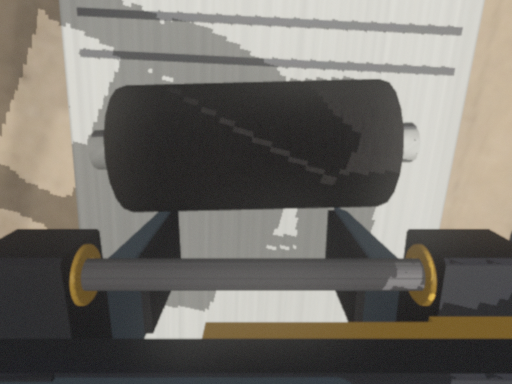

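The wrist view shows the double line at (78,11)-(461,31) and (82,53)-(453,71). The roller journals are at (97,150) and (410,142), so the roller still has to turn about 4° to match the lines. I'll recompute the goal from this closer view.

```bash
cat >> h.py <<'E'
def loc(st,lines,jour):
    a=ray('wrist',lines,.015,st)[:,:2]; j=ray('wrist',jour,.045,st)[:,:2]
    h=[np.degrees(np.arctan2(*(q-p)[::-1])) for p,q in((a[0],a[1]),(a[2],a[3]),(j[0],j[1]))]
    c=a.mean(0); k=np.radians((h[0]+h[1])/2); u=np.array([np.cos(k),np.sin(k)]); v=np.array([-u[1],u[0]])
    print('headings',np.round(h,1),'line c',c.round(4),'roller',j.mean(0).round(4),'u,v',((j.mean(0)-c)@u).round(4),((j.mean(0)-c)@v).round(4),'tcp u,v',((st['eef_pos'][:2]-c)@u).round(4),((st['eef_pos'][:2]-c)@v).round(4))
E
python3 - <<'E'
from h import *
st=observe()
loc(st,[[78,11],[461,31],[82,53],[453,71]],[[97,150],[410,142]])
E
```

```text
headings [11.2 11.3 15.4] line c [0.5213 0.027 ] roller [ 0.525  -0.0246] u,v -0.0065 -0.0513 tcp u,v -0.0047 -0.1025
```

Call:
carry_out(offset=[[0.02, 0, 0], [0.02, 0, 0], [0.02, 0, 0], [0.02, 0, 0], [0.02, 0, 0], [0.02, 0, 0], [0.02, 0, 0], [0.02, 0, 0], [0.02, 0, 0], [0.02, 0, 0], [0.02, 0, 0], [0.02, 0, 0]], angular=[[0, 0, 0.01], [0, 0, 0.01], [0, 0, 0.01], [0, 0, 0.01], [0, 0, 0.01], [0, 0, 0.01], [0, 0, 0.01], [0, 0, 0.01], [0, 0, 0.01], [0, 0, 0.01], [0, 0, 0.01], [0, 0, 0]])

```text
t: 6.4
eef_pos: [0.5317, -0.0512, 0.0399]
orientation: [2.004, 2.42, 0.0]
contact_force: [0.3, 0.1, 0.3]
width: 0.0773
finger_force: 0.1
```

Run:
```python
from h import *
st,im,w=meas(); cv2.imwrite('pics/w5.png',w)
```

```text
t 6.4 tcp [ 0.5317 -0.0512  0.0399] F [0.3 0.1 0.3] wrist rect ((233.5, 138.0), (122.0, 275.0), 90.0)
roller wrist rough [0.51276325 0.00133439] line u,v -0.012630635425918415 -0.020421029738425238 tcp v -0.07547991826588323 row 0.34
```

View pics/w5.png

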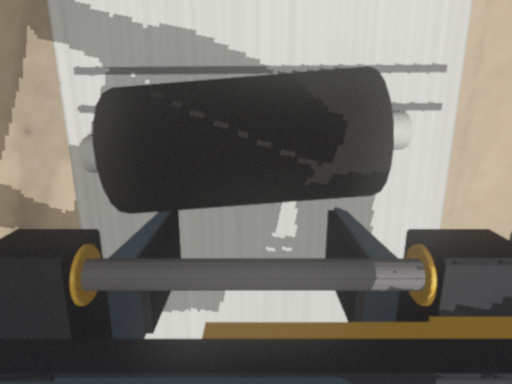

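Run:
```python
from h import *
st=observe()
loc(st,[[76,70],[446,68],[80,108],[441,106]],[[87,154],[405,130]])
```

```text
headings [11.1 11.1 15.1] line c [0.5215 0.0272] roller [5.182e-01 5.000e-04] u,v -0.0084 -0.0255 tcp u,v -0.0052 -0.0787
```

Call:
carry_out(offset=[[0.015, 0, 0], [0.015, 0, 0], [0.015, 0, 0], [0.015, 0, 0], [0.015, 0, 0], [0.015, 0, 0], [0.015, 0, 0], [0.015, 0, 0], [0.015, 0, 0], [0.015, 0, 0], [0.015, 0, 0], [0.015, 0, 0]], angular=[[0, 0, -0.015], [0, 0, -0.015], [0, 0, -0.015], [0, 0, -0.015], [0, 0, -0.015], [0, 0, -0.015], [0, 0, -0.015], [0, 0, -0.015], [0, 0, -0.015], [0, 0, -0.015], [0, 0, 0], [0, 0, 0]])

```text
t: 7.5
eef_pos: [0.5276, -0.0337, 0.0399]
orientation: [1.911, 2.494, 0.0]
contact_force: [0.7, -0.7, 0.1]
width: 0.0773
finger_force: 0.1
```

Call:
carry_out(offset=[[0, 0, 0], [0, 0, 0], [0, 0, 0], [0, 0, 0]], angular=[[0, 0, 0], [0, 0, 0], [0, 0, 0], [0, 0, 0]])

```text
t: 7.83
eef_pos: [0.5276, -0.0339, 0.0399]
orientation: [-1.911, -2.493, -0.0]
contact_force: [0.7, -0.1, -0.2]
width: 0.0776
finger_force: 0.0
```

Run:
```python
from h import *
st,im,w=meas()
t=rect(im,'scene',.4,.65,-.1,.15,.015,1600)
o=np.zeros((400,800,3),np.uint8); o[:,:400]=t; cv2.imwrite('pics/s6.png',im); 
o=np.zeros((400,512+400,3),np.uint8); o[:384,:512]=w;o[:,512:]=t
cv2.imwrite('pics/w6.png',o[:384,:800]); print(st['joint_vel'].max())
```

```text
t 7.8333 tcp [ 0.5276 -0.0339  0.0399] F [ 0.7 -0.1 -0.2] wrist rect ((242.0, 141.0), (116.0, 278.0), 90.0)
roller wrist rough [0.50922894 0.01671691] line u,v -0.013330045877926057 -0.004653204398350183 tcp v -0.05775042823049612 row 4.66
0.0008304817280474334
```

View pics/w6.png

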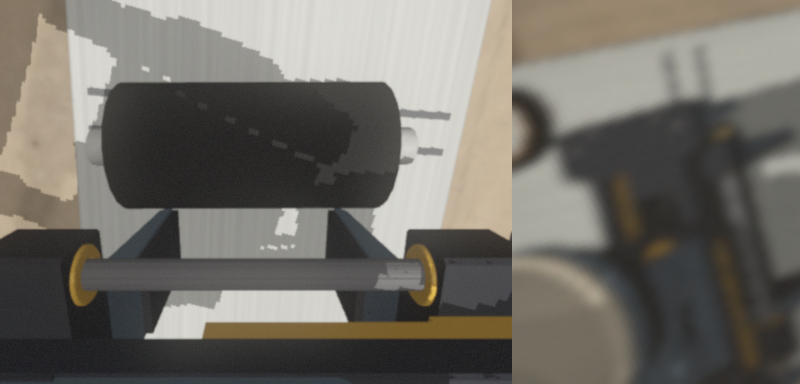

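The roller is now close to the lines. Its journals are at (95,147) and (409,145), and the line ends show at (88,91), (450,116) and (443,152). The scene camera's view is blocked by the hand.

Run:
```python
from h import *
st=observe(); c=np.array([.5214,.0271]); k=np.radians(11.2); u=np.array([np.cos(k),np.sin(k)]);v=np.array([-u[1],u[0]])
j=ray('wrist',[[95,147],[409,145]],.045,st)[:,:2]; d=j-c; print(j.mean(0), d@u,d@v,(d.mean(0))@v,np.degrees(np.arctan2(*(j[1]-j[0])[::-1])),(st['eef_pos'][:2]-c)@v)
l=ray('wrist',[[88,91],[450,116],[443,152]],.015,st)[:,:2]-c; print(l@v)
# silhouette edges in middle column: tangency rays
for col in (200,300):
    p=ray('wrist',[[col,82],[col,208]],.045,st)[:,:2]-c; print('edges',p@v)
```

```text
[0.51445385 0.01562215] [-0.08441637  0.06632986] [-0.01550273 -0.00431743] -0.009910080068950401 15.443545375086662 -0.06105177319732708
[ 0.00995297  0.01012699 -0.01003549]
edges [ 0.01785288 -0.04294811]
edges [ 0.02096402 -0.03953868]
```

Call:
carry_out(offset=[[0.01, 0, 0], [0.01, 0, 0], [0.01, 0, 0], [0.01, 0, 0], [0.01, 0, 0], [0.01, 0, 0], [0.01, 0, 0], [0.01, 0, 0], [0.01, 0, 0], [0, 0, 0], [0, 0, 0], [0, 0, 0]], angular=[[0, 0, 0], [0, 0, 0], [0, 0, 0], [0, 0, 0], [0, 0, 0], [0, 0, 0], [0, 0, 0], [0, 0, 0], [0, 0, 0], [0, 0, 0], [0, 0, 0], [0, 0, 0]])

```text
t: 8.93
eef_pos: [0.5253, -0.0252, 0.0399]
orientation: [-1.911, -2.494, -0.0]
contact_force: [0.5, 0.8, 0.1]
width: 0.0775
finger_force: 0.0
```

```bash
cat >> h.py <<'E'
def auto(st,w):
    "journal/sleeve from wrist picture: sleeve edges along columns -> axis v"
    c=np.array([.5214,.0271]); k=np.radians(11.2); u=np.array([np.cos(k),np.sin(k)]);v=np.array([-u[1],u[0]])
    g=w.max(2)<62
    for col in (140,200,250,300,370):
        rr=np.where(g[:215,col])[0]; rr=rr[rr>60]
        p=ray('wrist',[[col,rr.min()],[col,rr.max()]],.045,st)[:,:2]-c; print(col,rr.min(),rr.max(),(p@v).round(4),(p@v).mean().round(4),(p@u).mean().round(4))
    print('tcp v',(st['eef_pos'][:2]-c)@v)
E
python3 - <<'E'
from h import *
st,im,w=meas(); auto(st,w); cv2.imwrite('pics/w7.png',w)
E
```

```text
t 8.9333 tcp [ 0.5253 -0.0252  0.0399] F [0.5 0.8 0.1] wrist rect ((243.5, 142.5), (113.0, 281.0), 90.0)
roller wrist rough [0.50772797 0.02493304] line u,v -0.013323190841825719 0.0036989019060128217 tcp v -0.04873839866292572 row 4.67
140 86 210 [ 0.0232 -0.037 ] -0.0069 -0.0635
200 86 209 [ 0.0251 -0.0344] -0.0047 -0.0346
250 86 209 [ 0.0267 -0.0327] -0.003 -0.0105
300 96 209 [ 0.0238 -0.031 ] -0.0036 0.0139
370 174 208 [-0.0107 -0.0281] -0.0194 0.0505
tcp v -0.052016709172002906
```

Estimated about 3 mm short of the centre. I'll back off, lift, and check with a clear view.

Call:
carry_out(offset=[[-0.05, 0, 0], [-0.2, 0, 0], [-0.3, 0, 0], [0, 0, -0.3], [0, 0, -0.4], [0, 0, -0.4], [0, 0, -0.4], [-0.2, 0, -0.2], [0, 0, 0], [0, 0, 0], [0, 0, 0], [0, 0, 0]], angular=[[0, 0, 0], [0, 0, 0], [0, 0, 0], [0, 0, 0], [0, 0, 0], [0, 0, 0], [0, 0, 0], [0, 0, 0], [0, 0, 0], [0, 0, 0], [0, 0, 0], [0, 0, 0]])

```text
t: 10.03
eef_pos: [0.5439, -0.0972, 0.2086]
orientation: [-1.91, -2.492, 0.001]
contact_force: [-0.0, -1.0, -1.0]
width: 0.0777
finger_force: 0.0
```

Run:
```python
from h import *
st,im,w=meas(); cv2.imwrite('pics/w8.png',w); cv2.imwrite('pics/s8.png',im)
t=rect(im,'scene',.4,.65,-.08,.12,.015,1530)
o=np.zeros((384,512+288,3),np.uint8); o[:,:512]=w; h=t[:384,:288]; o[:h.shape[0],512:512+h.shape[1]]=h
cv2.imwrite('pics/c8.png',o)
```

```text
t 10.0333 tcp [ 0.5439 -0.0972  0.2086] F [-0. -1. -1.] wrist rect ((236.49996948242188, 52.499996185302734), (108.99998474121094, 40.99999237060547), -0.0)
roller wrist rough [0.50041112 0.00862494] line u,v -0.023463761554281187 -0.011020447467852086 tcp v -0.1229391016449624 row 4.67
```

View pics/c8.png

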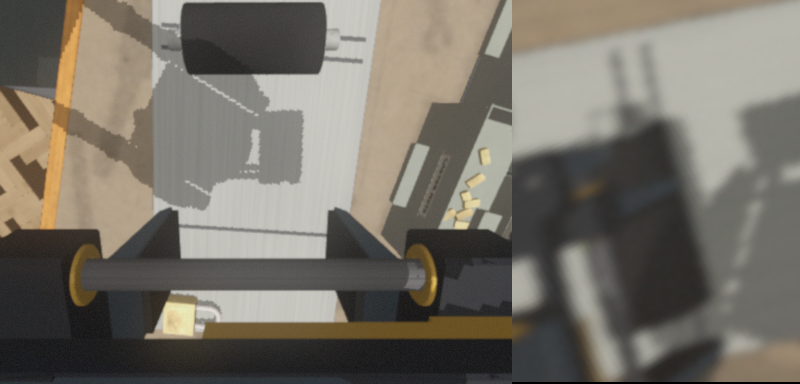

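Both views now show the roller resting over the lines. In the wrist view its journals are at (165,39) and (338,40), and the right line ends at (365,39) and (362,61). The hand is clear.

Run:
```python
from h import *
st=observe(); c=np.array([.5214,.0271]); k=np.radians(11.2); u=np.array([np.cos(k),np.sin(k)]);v=np.array([-u[1],u[0]])
f=lambda px,z:[(ray('wrist',px,z,st)[:,:2]-c)@a for a in(u,v)]
print('lines',f([[365,39],[362,61],[162,25],[161,48]],.015))
print('journals',f([[165,39],[338,40]],.045))
# silhouette tangents in the plane normal to the axis
o=st['eef_pos']+R.from_rotvec(st['orientation']).apply(camera_model('wrist')['hand_eye'][:3,3])
for col in(220,254,290):
    p=np.array(f([[col,2],[col,73]],.045))[1]; ov=(o[:2]-c)@v; h=o[2]-.045
    a=np.arctan2(p-ov,h).mean(); print('axis v from tangents',ov+h*np.tan(a))
im=cv2.imread('pics/s8.png'); 
w=cv2.imread('pics/w8.png'); g=w.max(2)
for col in(220,254,290): r=np.where(g[:110,col]<62)[0]; print(col,r.min(),r.max())
```

```text
lines [array([ 0.09938361,  0.09947798, -0.0991962 , -0.10016168]), array([ 0.01037748, -0.00996818,  0.00951096, -0.01145567])]
journals [array([-0.08883826,  0.06659454]), array([-0.0070255 ,  0.00271221])]
axis v from tangents -0.0035120827652250983
axis v from tangents -0.0014495424758436057
axis v from tangents 0.0007339259283746513
220 4 73
254 34 72
290 52 71
```

```bash
python3 -c "
from bench import *
print(sign_off())"
```

```text
the job is handed in; nothing more can be done
None
```

I rolled the roller to the double line and handed the job in at about 10 s. By my last measurement it rests about 2 mm off centre, 3.6° off parallel and 11 mm off endways, with the hand clear; no pass/fail verdict came back.

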